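# Close the pattern case's tuck flap

## Robot

A 7-joint arm with a two-finger parallel gripper is mounted at the origin on the work surface. World frame = base frame: x ahead of the robot, y to its left, z up, the work surface at z = 0. Lengths are in m, angles in rad, forces in N, time in s.
With the tool pointing down it reaches from about 0.425 to 0.8 m from the base axis. Payload 8.3 kg.
Tool frame: the origin (TCP) lies at the very end of the fingers, on their centre line; the grasp point (between the pads) lies 19 mm behind it; z points along the fingers, y is the line along which they close (so a half turn about z gives the same grasp; the last joint's range is limited). The gripper opens to 85 mm and grips with 20 to 120 N. Pads are 22 mm wide; open, the fingers measure 114 mm over their backs; the gripper's body (76 mm by 85 mm) begins 54 mm behind the grasp point. The pads swing forward as they close: fully open they stand 13 mm farther back than shut.
Start: joints at [-1.323, 0.383, 0.016, 1.37, -0.006, 1.388, -0.046], TCP at [0.191, 0.595, 0.231] pointing down, gripper open.
Joint ranges: [-2.95, 2.95], [-0.25, 2.06], [-1.52, 1.56], [0.18, 2.33], [-1.44, 4.58], [0.02, 2.06], [-3.01, 3.01]. Speed limits (rad/s): [2.39, 2.39, 3.01, 3.01, 3.14, 3.14, 3.14].

## Interface

Orientations are given as a unit quaternion [w, x, y, z].
In Python, from station import read_state, get_image, job_done gives the robot as it stands.
- The arm moves only by the tool carry_out, never from a script. Its argument "moves" is a list of rows, each an object of numbers: "tx", "ty", "tz": the shift along the world's x, y, z in m; "ax", "ay", "az": the turn, a rotation vector about the world's x, y, z in units of 6 degrees (1.0 is 6 degrees); "jaw": the closure, from -1 (fully open) to 1 (shut). In form: [{"tx": .., "ty": .., "tz": .., "ax": .., "ay": .., "az": .., "jaw": ..}, ...]. A call has 1 to 5 rows; each row is the pose to reach, as a shift and turn from the pose commanded when the call began; what a row does not reach only later rows make up. A row lasts 1/8 s, in which the tool goes at most 62.5 mm and 10.7 degrees, less where a joint would pass 70% of its speed; a pose out of reach is approached as far as the arm can. A call with a gripper value outside its range is refused whole. The fingers move at their own pace and stop on an object; "force" is the grip in N (left out, the last holds). Time passes only in rows, so rows that repeat a pose let the fingers close. It gives the time, the measured TCP pose, the force and the opening at its end, in the units of the state.
- read_state(): the state, without advancing time (a new reading comes with each control period).
- get_image(name): name is "scene" or "top" or "wrist"; returns a dict with "pixels" (400x640x3 uint8, red, green, blue), "z_map" (400x640 float32, m along the optical axis (not along the pixel's ray), 0 where there is no reading), "vfov" (degrees; the focal length in pixels is half the picture's height over the tangent of half this angle, whatever the lens; pixels are square), "cx", "cy" (the principal point, pixels), "rvec" (rotation vector, rad) and "tvec" (3), from world to camera coordinates, as OpenCV has them. Camera axes: x right, y down, z forward; pixel columns grow to the right and rows downward; lengths in m; the calibration is good to about 2 mm. A picture is of the moment at which its call begins.
- job_done(): hands the job in, once; it reports no verdict.
The state is a dict: "clock": time; "joint_pos": joint angles; "dq": joint speeds; "joint_torque": joint torques, N m; "ee_pos": TCP position; "tcp_rot": TCP orientation; "force": force on the tool from outside, world axes, zero at the start; "moment": the same for the moment, N m; "width": opening from 0.0 (shut) to 1.0 (fully open).
Only numpy, scipy, OpenCV 4.12 (cv2) and the standard library are available. Lean on these libraries where they do the work, as an engineer would, in place of code of your own. Each camera call takes 0.05 s, during which the arm holds its last target. There are 200 camera calls.

## Task

The pink pattern case lies open: fold its flap over, tuck the edge of the tongue beneath the white retaining lip on top of the case, and press the flap down flat so that the tongue is fully home. Push and press only, with your fingertips: do not lift the case or shove it about, and leave everything else on the table as it is.

Things in the scene. Friction and masses are not known exactly. Their poses are not given: they have to be found in the camera images.
- pattern_case: Magenta pattern case, loose on the table, about 1.4 kg full: a flat box 190 mm (its x) by 260 mm (its y), top face 32 mm above the table. Origin: centre of its underside. Its x axis points from the flap's hinged edge to the lip, the way the flap folds over; z is up. Filled flush with cards. Flap: light pink plastic 3 mm thick, a gusset panel hinged to the case, then a flap panel with a tongue.
- gusset (a joint): Angle of the gusset panel (45 mm long, 216 mm wide) above the case's top face, about the lower crease: 0 flat on the case (closed), 1.57 upright, at the start 1.75 to 2.25, leaning back away from the case; limits 0 and 2.6. A stiff crease: it stays as it is put and takes about 0.07 N m to fold.
- flap (a joint): Angle of the flap panel to the gusset panel, about the upper crease: 0 in one plane, positive folded towards the case's top face (slope of the flap panel above the top face = gusset minus flap); at the start 0.1 to 0.5; limits 0 and 1.8. A soft crease: it stays as it is put and takes about 0.02 N m, so it folds before the gusset does.
- lower_crease (a point): Middle of the hinge line between case and gusset panel: 92 mm behind the case's centre (its -x), 34.5 mm above its underside. The line runs along the case's y.
- upper_crease (a point): Middle of the crease between gusset panel and flap panel (at half thickness), 45 mm from the lower crease. With the flap bowed and the tongue's edge resting on the case before the lip, pressing this crease down slides the edge forward beneath the lip.
- tongue_edge (a point): Middle of the tongue's free edge (at half thickness), 100 mm from the upper crease. The flap panel is 58 mm of wide part (214 mm wide, tapering to 112), then the tongue, the last 42 mm, 70 mm wide. Closed, the panels lie flat, 145 mm in all, and this edge is 13 mm beneath the lip. Swung over unbowed, the tongue lands on top of the lip.
- lip (a point): Retaining lip: white bar 112 mm long (case y), 16 mm deep (case x), 3 mm thick, fixed on the case's top on two 11 mm feet 90 mm apart; the opening beneath is 7 mm high. This point: middle of its mouth, at the lower edge facing the hinge, 40 mm ahead of the case's centre (its +x), 39 mm above its underside; the lip extends from here along the case's +x.
- cone_pink: Leave alone: pink yarn cone, 90 mm across the foot, 171 mm tall, standing. Origin: centre of its underside.
- cone_blue: Leave alone: blue and white yarn cone, 104 mm across the foot, 191 mm tall, standing. Origin: centre of its underside.
- ceramic_dish: Leave alone: dark blue ceramic dish with a ball of wool in it, 130 x 205 mm, 62 mm high (the ball's top at 87 mm). Origin: centre of its underside.
- claw_weight: Leave alone: dark steel claw weight, 55 mm long, 30 mm wide, 22 mm high, with bright hooks. Origin: centre of its underside.
- row_counter: Leave alone: white row counter, 40 x 62 mm, 30 mm high, with a small red lever (top at 45 mm). Origin: centre of its underside.
- transfer_tool: Leave alone: white and pale blue transfer tool lying flat, 132 mm long with its prongs, 22 mm wide, 9 mm high. Origin: centre of its underside.
- needle_pusher: Leave alone: cream toothed needle pusher lying flat, 150 x 34 mm, 6 mm thick. Origin: centre of its underside.

How it is judged:
By the outcome, as a careful person would: the job done as asked, in the order asked, and still so for the second after the job is handed in, with the robot touching nothing.
It also fails if it takes over 54 s, if anything falls off the work surface, if the arm or the gripper's body presses on something with over 40 N, if the wrist force passes 120 N, or if a joint passes its speed limit or range.

## Working session

There is one attempt and no reset: what is moved stays moved. The work goes in short steps, Python scripts to look and compute and a tool call to move; the robot and the scene stay as the last step left them, time stands still between calls to the robot, and variables do not carry over. Pictures are saved under pics/ and viewed, on a budget of 10 in all, crops included, one or two more only if the job needs it, and the job is handed in when it is done.

Besides the shell and the picture viewer there is one more tool, called after "Emit:" as name(argument=value, ...) on one line, values as JSON. carry_out: Moves the arm, as the interface text tells. Its arguments: {"type":"object","properties":{"moves":{"type":"array","items":{"type":"object","properties":{"tx":{"type":"number"},"ty":{"type":"number"},"tz":{"type":"number"},"ax":{"type":"number"},"ay":{"type":"number"},"az":{"type":"number"},"jaw":{"type":"number"}}}},"force":{"type":"number"}},"required":["moves"]}

```bash
mkdir -p pics; ls
cat > h.py <<'E'
import numpy as np, cv2
from station import read_state, get_image, job_done
def cloud(d):
    z=d["z_map"];h,w=z.shape
    f=h/2/np.tan(np.radians(d["vfov"])/2)
    u,v=np.meshgrid(np.arange(w),np.arange(h))
    P=np.stack([(u-d["cx"])/f*z,(v-d["cy"])/f*z,z],-1)
    R=cv2.Rodrigues(np.array(d["rvec"],float))[0]
    W=(P-np.array(d["tvec"]).ravel())@R
    W[z==0]=np.nan
    return W
def save(d,n,crop=None,s=1):
    p=d["pixels"][...,::-1]
    if crop: p=p[crop[1]:crop[3],crop[0]:crop[2]]
    cv2.imwrite("pics/"+n,cv2.resize(p,None,fx=s,fy=s,interpolation=cv2.INTER_CUBIC))
E
python3 - <<'E'
from h import *
for n in("scene","top"):
    d=get_image(n);save(d,n+"0.png");np.save(n+"0.npy",cloud(d));np.save(n+"px.npy",d["pixels"])
    print(d["vfov"],d["cx"],d["cy"],d["rvec"],d["tvec"])
s=read_state();print(s)
E
```

```text
pics
54.63248949106571 315.4632360825171 197.92515398244302 [ 1.73915789  1.91827616 -0.68922198] [ 0.0742911  -0.3401088   1.47930374]
49.78693583754303 313.88984577844855 199.79093513518745 [ 2.13557189 -2.13714715  0.21376137] [-0.05568145  0.53243963  1.23154766]
{'clock': 0.1, 'joint_pos': array([-1.32289088,  0.38415295,  0.01635544,  1.37108158, -0.00627946,
        1.38820878, -0.04651178]), 'dq': array([ 0.00106152, -0.00208388, -0.00127913, -0.002394  , -0.00107127,
        0.00082953, -0.00027843]), 'joint_torque': array([ 3.28230068e-03, -6.29131079e+01,  8.47770106e-01, -3.72757566e+01,
        1.68516941e-02,  1.03958405e-02,  4.07471373e-05]), 'ee_pos': array([0.19095761, 0.59461815, 0.2303647 ]), 'tcp_rot': array([-1.19510579e-04,  1.54741683e-01,  9.87954554e-01, -8.92639825e-04]), 'force': array([-0.10507516, -0.07956392,  0.01269317]), 'moment': array([-0.05691659,  0.03826495, -0.00693394]), 'width': 0.9991889529379977}
```

View pics/top0.png

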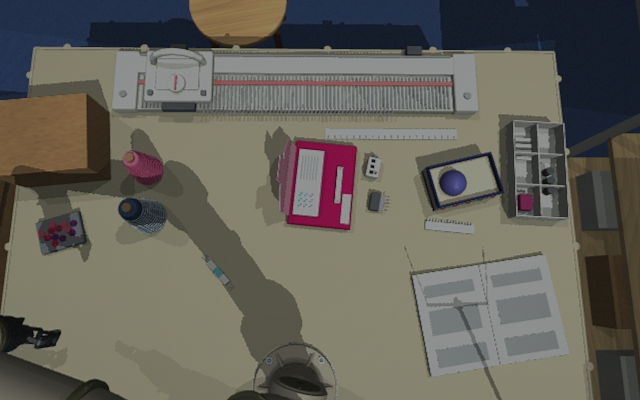

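View pics/scene0.png

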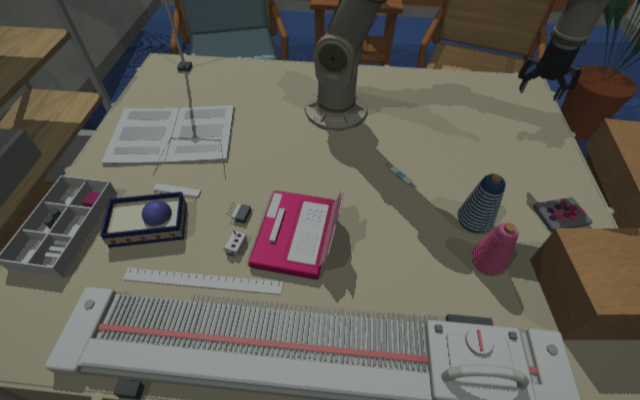

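The top view shows the magenta case at about (322,185). The flap stands up on its left (278–292), the white lip is at (339,185), and the counter and weight are close on the right at (373,167) and (375,201). Next I'll fit the case pose and the flap angles.

Run:
```python
from h import *
W=np.load("top0.npy");px=np.load("toppx.npy").astype(int)
r,g,b=px[...,0],px[...,1],px[...,2]
reg=np.zeros(r.shape,bool);reg[130:240,265:365]=1
m=reg&(abs(W[...,2]-.032)<.006)
n,l,st,c=cv2.connectedComponentsWithStats(m.astype(np.uint8))
k=1+np.argmax(st[1:,4]);m=l==k
p=W[m];print(m.sum(),np.median(p[:,2]))
rc=cv2.minAreaRect((p[:,:2]*1000).astype(np.float32));print(rc,cv2.boxPoints(rc))
lip=reg&(abs(W[...,2]-.042)<.003)&(r>150)&(g>130)
print("lip",lip.sum(),[ (v,u,W[v,u].round(3)) for v,u in np.argwhere(lip)[::12]])
hi=reg&(W[...,2]>.045);print("hi",hi.sum());print(W[hi][::12].round(3))
S=np.load("scene0.npy");spx=np.load("scenepx.npy")
for v in (200,215,230,245,260):
    print(v,[(u,S[v,u].round(3).tolist()) for u in range(322,345,3)])
```

```text
4725 0.033151431225200596
((586.7035522460938, -80.96144104003906), (189.5742950439453, 260.2148742675781), 84.23849487304688) [[ 4.4773788e+02 -1.6220856e+02]
 [ 7.0663824e+02 -1.8833096e+02]
 [ 7.2566919e+02  2.8567505e-01]
 [ 4.6676886e+02  2.6408081e+01]]
lip 0 []
hi 901
[[ 0.702  0.023  0.103]
 [ 0.7    0.015  0.081]
 [ 0.693  0.018  0.084]
 [ 0.698  0.01   0.059]
 [ 0.698  0.004  0.05 ]
 [ 0.669  0.027  0.123]
 [ 0.673  0.023  0.1  ]
 [ 0.678  0.018  0.072]
 [ 0.675  0.018  0.074]
 [ 0.673  0.015  0.069]
 [ 0.672  0.012  0.063]
 [ 0.67   0.012  0.06 ]
 [ 0.668  0.01   0.054]
 [ 0.663  0.012  0.062]
 [ 0.656  0.018  0.076]
 [ 0.648  0.023  0.091]
 [ 0.637  0.03   0.12 ]
 [ 0.622  0.039  0.166]
 [ 0.617  0.044  0.174]
 [ 0.648  0.015  0.061]
 [ 0.638  0.023  0.085]
 [ 0.625  0.03   0.122]
 [ 0.616  0.037  0.146]
 [ 0.606  0.044  0.173]
 [ 0.635  0.015  0.063]
 [ 0.628  0.023  0.078]
 [ 0.612  0.032  0.126]
 [ 0.6    0.041  0.164]
 [ 0.629  0.012  0.051]
 [ 0.615  0.028  0.094]
 [ 0.595  0.042  0.159]
 [ 0.623  0.012  0.049]
 [ 0.615  0.021  0.069]
 [ 0.606  0.028  0.094]
 [ 0.595
[... 1514 characters left out ...]
1, 0.032]), (325, [0.586, 0.009, 0.031]), (328, [0.6, 0.018, 0.052]), (331, [0.616, 0.026, 0.076]), (334, [0.655, 0.035, 0.132]), (337, [0.561, 0.042, -0.0]), (340, [0.561, 0.051, 0.001]), (343, [0.559, 0.06, -0.0])]
245 [(322, [0.638, 0.005, 0.033]), (325, [0.65, 0.014, 0.054]), (328, [0.667, 0.022, 0.081]), (331, [0.616, 0.029, 0.003]), (334, [0.614, 0.037, 0.001]), (337, [0.614, 0.046, 0.002]), (340, [0.614, 0.054, 0.005]), (343, [0.61, 0.062, -0.001])]
260 [(322, [0.699, 0.01, 0.058]), (325, [0.707, 0.018, 0.073]), (328, [0.663, 0.024, -0.0]), (331, [0.662, 0.032, -0.0]), (334, [0.661, 0.04, -0.001]), (337, [0.661, 0.049, 0.001]), (340, [0.659, 0.057, -0.0]), (343, [0.659, 0.065, -0.0])]
```

```bash
cat >> h.py <<'E'
C=np.array([.587,-.081]); EX=np.array([-.1,-.995]); EY=np.array([.995,-.1])
def case(W): 
    q=W[...,:2]-C; return np.stack([q@EX,q@EY,W[...,2]],-1)
E
python3 - <<'E'
from h import *
from scipy.optimize import least_squares
p=case(np.load("top0.npy")).reshape(-1,3);c=np.load("toppx.npy").reshape(-1,3).astype(int)
q=np.vstack([p,case(np.load("scene0.npy")).reshape(-1,3)]);cc=np.vstack([c,np.load("scenepx.npy").reshape(-1,3).astype(int)])
ok=(q[:,2]>.042)&(q[:,2]<.2)&(abs(q[:,0]+.1)<.06)&(abs(q[:,1])<.12)
P=q[ok];print(len(P))
def seg(P,a,b):
    t=np.clip(((P-a)@(b-a))/((b-a)@(b-a)),0,1)[:,None];return np.linalg.norm(P-a-t*(b-a),axis=1)
def pts(v):
    L=np.array([-.092+v[2],.0345]);U=L+.045*np.array([np.cos(v[0]),np.sin(v[0])]);s=v[0]-v[1]
    return L,U,U+.1*np.array([np.cos(s),np.sin(s)])
def f(v):
    L,U,T=pts(v);return np.r_[np.minimum(seg(P[:,[0,2]],L,U),seg(P[:,[0,2]],U,T)),v[2]*5]
r=least_squares(f,[2,.3,0],loss="soft_l1",f_scale=.003);print(r.x,pts(r.x),np.median(abs(r.fun)))
for z in np.arange(.045,.18,.01):
    s=P[abs(P[:,2]-z)<.005];print(round(z,3),len(s),np.median(s,0)[:2].round(4) if len(s) else"", s[:,1].min().round(3) if len(s) else "",s[:,1].max().round(3) if len(s) else "")
b=(p[:,2]>.039)&(p[:,2]<.046)&(abs(p[:,0]-.045)<.03)&(abs(p[:,1])<.08);print("lip",b.sum(),np.percentile(p[b],[3,50,97],axis=0).round(3))
E
```

```text
1386
[1.96320669e+00 2.18398021e-01 7.78989227e-04] (array([-0.09122101,  0.0345    ]), array([-0.10842976,  0.07607955]), array([-0.12574331,  0.17456935])) 0.0010207319823427835
0.045 158 [-0.0958  0.0077] -0.107 0.109
0.055 190 [-0.0997 -0.0061] -0.108 0.111
0.065 207 [-0.104   0.0129] -0.107 0.109
0.075 164 [-0.1078 -0.0004] -0.107 0.109
0.085 73 [-0.1099  0.0058] -0.106 0.109
0.095 87 [-0.1116 -0.0004] -0.106 0.109
0.105 97 [-0.1135  0.0022] -0.106 0.108
0.115 89 [-0.1153  0.0102] -0.096 0.105
0.125 80 [-0.117   0.0131] -0.078 0.08
0.135 72 [-0.1189  0.0104] -0.062 0.065
0.145 30 [-0.1198  0.0034] -0.035 0.037
0.155 35 [-0.1216  0.0049] -0.035 0.036
0.165 34 [-0.1235  0.0033] -0.031 0.037
0.175 70 [-0.1262  0.0003] -0.035 0.036
lip 184 [[ 0.038 -0.054  0.039]
 [ 0.048 -0.004  0.043]
 [ 0.064  0.053  0.046]]
```

Emit:
carry_out(moves=[{"tz": 0.06,"jaw": 1},{"tz": 0.1,"jaw": 1}])

```text
invalid input at $.moves[0]: expected keys tx, ty, tz, ax, ay, az, jaw
```

Emit:
carry_out(moves=[{"tx": 0,"ty": 0,"tz": 0.05,"ax": 0,"ay": 0,"az": 0,"jaw": 1},{"tx": 0,"ty": 0,"tz": 0.1,"ax": 0,"ay": 0,"az": 1,"jaw": 1},{"tx": 0.04,"ty": -0.045,"tz": 0.1,"ax": 0,"ay": 0,"az": 2,"jaw": 1},{"tx": 0.08,"ty": -0.09,"tz": 0.1,"ax": 0,"ay": 0,"az": 2,"jaw": 1},{"tx": 0.12,"ty": -0.135,"tz": 0.1,"ax": 0,"ay": 0,"az": 2,"jaw": 1}])

```text
clock: 0.72
ee_pos: [0.3121, 0.4584, 0.3309]
tcp_rot: [-0.0, 0.051, 0.999, -0.0]
force: [0.7, -0.1, -0.2]
width: -0.001
```

Emit:
carry_out(moves=[{"tx": 0.04,"ty": -0.045,"tz": 0,"ax": 0,"ay": 0,"az": 0,"jaw": 1},{"tx": 0.08,"ty": -0.09,"tz": 0,"ax": 0,"ay": 0,"az": 0,"jaw": 1},{"tx": 0.12,"ty": -0.135,"tz": 0,"ax": 0,"ay": 0,"az": 0,"jaw": 1},{"tx": 0.16,"ty": -0.18,"tz": 0,"ax": 0,"ay": 0,"az": 0,"jaw": 1},{"tx": 0.2,"ty": -0.22,"tz": 0,"ax": 0,"ay": 0,"az": 0,"jaw": 1}])

```text
clock: 1.35
ee_pos: [0.5121, 0.2381, 0.3312]
tcp_rot: [-0.0, 0.051, 0.999, -0.0]
force: [0.7, 0.1, 0.9]
width: -0.003
```

Emit:
carry_out(moves=[{"tx": 0.03,"ty": -0.043,"tz": 0,"ax": 0,"ay": 0,"az": 0,"jaw": 1},{"tx": 0.062,"ty": -0.086,"tz": -0.02,"ax": 0,"ay": 0,"az": 0,"jaw": 1},{"tx": 0.094,"ty": -0.13,"tz": -0.06,"ax": 0,"ay": 0,"az": 0,"jaw": 1},{"tx": 0.094,"ty": -0.13,"tz": -0.12,"ax": 0,"ay": 0,"az": 0,"jaw": 1},{"tx": 0.094,"ty": -0.13,"tz": -0.18,"ax": 0,"ay": 0,"az": 0,"jaw": 1}])

```text
clock: 1.98
ee_pos: [0.6052, 0.1086, 0.1491]
tcp_rot: [-0.0, 0.052, 0.999, -0.0]
force: [1.2, 1.8, 0.1]
width: -0.001
```

Emit:
carry_out(moves=[{"tx": -0.001,"ty": -0.014,"tz": 0,"ax": 0,"ay": 0,"az": 0,"jaw": 1},{"tx": -0.003,"ty": -0.028,"tz": 0,"ax": 0,"ay": 0,"az": 0,"jaw": 1},{"tx": -0.004,"ty": -0.042,"tz": 0,"ax": 0,"ay": 0,"az": 0,"jaw": 1},{"tx": -0.005,"ty": -0.055,"tz": 0,"ax": 0,"ay": 0,"az": 0,"jaw": 1},{"tx": -0.007,"ty": -0.067,"tz": 0,"ax": 0,"ay": 0,"az": 0,"jaw": 1}])

```text
clock: 2.6
ee_pos: [0.5985, 0.042, 0.1525]
tcp_rot: [0.001, 0.051, 0.999, 0.0]
force: [1.3, 0.1, -0.2]
width: -0.004
```

```bash
cat >> h.py <<'E'
from scipy.optimize import least_squares
def seg(P,a,b):
    t=np.clip(((P-a)@(b-a))/((b-a)@(b-a)),0,1)[:,None];return np.linalg.norm(P-a-t*(b-a),axis=1)
def pts(v):
    L=np.array([-.091,.0345]);U=L+.045*np.array([np.cos(v[0]),np.sin(v[0])]);s=v[0]-v[1]
    return L,U,U+.1*np.array([np.cos(s),np.sin(s)])
def fit(g0,f0,name):
    "flap angles from pink-ish points above the case top, both cameras"
    Q=[]
    for n in("top","scene"):
        d=get_image(n);save(d,name+"_"+n+".png",(260,120,380,250) if n=="top" else (220,150,380,290),4)
        q=case(cloud(d)).reshape(-1,3);c=d["pixels"].reshape(-1,3).astype(int)
        ok=(q[:,2]>.04)&(q[:,2]<.2)&(q[:,0]>-.15)&(q[:,0]<.035)&(abs(q[:,1])<.11)&(c[:,0]>c[:,1]*1.15)&(c[:,0]>c[:,2])
        Q.append(q[ok])
    P=np.vstack(Q)[:,[0,2]]
    def f(v):
        L,U,T=pts(v);return np.minimum(seg(P,L,U),seg(P,U,T))
    r=least_squares(f,[g0,f0],loss="soft_l1",f_scale=.003)
    L,U,T=pts(r.x);print("n",len(P),"gusset,flap",r.x.round(3),"U",U.round(4),"T",T.round(4),"res",np.median(abs(r.fun)).round(4))
    s=read_state();print("tcp",case(s["ee_pos"]).round(4),s["force"].round(2),s["clock"])
E
python3 -c "
from h import *
fit(1.96,.3,'a')"
```

```text
n 388 gusset,flap [2.048 0.505] U [-0.1116  0.0745] T [-0.1088  0.1744] res 0.001
tcp [-0.1223 -0.0011  0.1519] [-0.6  -0.1  -0.61] 2.7
```

Emit:
carry_out(moves=[{"tx": -0.001,"ty": -0.014,"tz": -0.001,"ax": 0,"ay": 0,"az": 0,"jaw": 1},{"tx": -0.003,"ty": -0.028,"tz": -0.006,"ax": 0,"ay": 0,"az": 0,"jaw": 1},{"tx": -0.004,"ty": -0.042,"tz": -0.014,"ax": 0,"ay": 0,"az": 0,"jaw": 1},{"tx": -0.005,"ty": -0.054,"tz": -0.024,"ax": 0,"ay": 0,"az": 0,"jaw": 1},{"tx": -0.006,"ty": -0.064,"tz": -0.036,"ax": 0,"ay": 0,"az": 0,"jaw": 1}])

```text
clock: 3.32
ee_pos: [0.5919, -0.022, 0.1143]
tcp_rot: [-0.0, 0.051, 0.999, -0.0]
force: [-1.1, 0.7, -0.0]
width: 0.003
```

```bash
python3 -c "
from h import *
fit(2.,1.3,'b')"
```

```text
n 1307 gusset,flap [2.052 1.452] U [-0.1118  0.0744] T [-0.0293  0.1308] res 0.0019
tcp [-0.0584 -0.0021  0.1132] [-1.61 -1.19 -0.02] 3.425
```

View pics/b_scene.png

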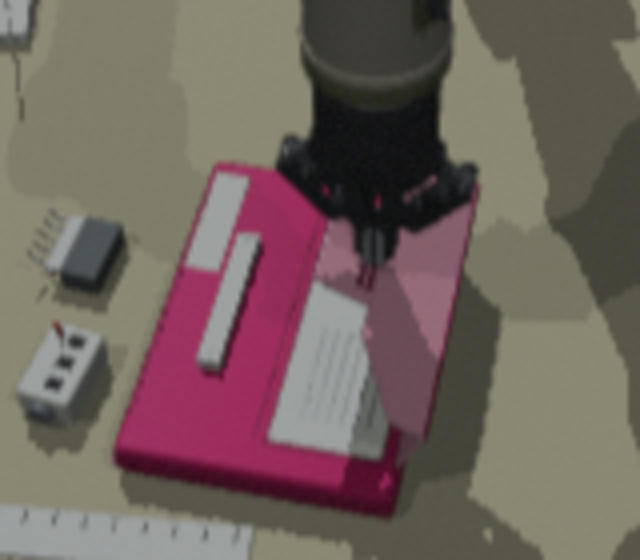

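The picture shows the flap folded forward with the finger on the tongue at about (372,270). The case hasn't moved. I'll retract and go behind the upper crease.

Emit:
carry_out(moves=[{"tx": 0,"ty": 0.01,"tz": 0.03,"ax": 0,"ay": 0,"az": 0,"jaw": 1},{"tx": 0.005,"ty": 0.055,"tz": 0.03,"ax": 0,"ay": 0,"az": 0,"jaw": 1},{"tx": 0.01,"ty": 0.1,"tz": 0.02,"ax": 0,"ay": 0,"az": 0,"jaw": 1},{"tx": 0.01,"ty": 0.1,"tz": -0.02,"ax": 0,"ay": 0,"az": 0,"jaw": 1},{"tx": 0.01,"ty": 0.1,"tz": -0.052,"ax": 0,"ay": 0,"az": 0,"jaw": 1}])

```text
clock: 4.05
ee_pos: [0.6018, 0.0809, 0.062]
tcp_rot: [-0.0, 0.049, 0.999, 0.0]
force: [0.3, -0.2, 0.8]
width: 0.002
```

```bash
python3 -c "
from h import *
fit(2.,1.3,'c')"
```

```text
n 2904 gusset,flap [2.075 1.497] U [-0.1127  0.0739] T [-0.029   0.1285] res 0.0016
tcp [-0.161  -0.0039  0.0595] [-0.91  0.16 -0.54] 4.15
```

Emit:
carry_out(moves=[{"tx": -0.002,"ty": -0.02,"tz": 0.0,"ax": 0,"ay": 0,"az": 0,"jaw": 1},{"tx": -0.004,"ty": -0.038,"tz": 0.002,"ax": 0,"ay": 0,"az": 0,"jaw": 1},{"tx": -0.0055,"ty": -0.055,"tz": 0.004,"ax": 0,"ay": 0,"az": 0,"jaw": 1},{"tx": -0.0065,"ty": -0.065,"tz": 0.008,"ax": 0,"ay": 0,"az": 0,"jaw": 1},{"tx": -0.007,"ty": -0.073,"tz": 0.008,"ax": 0,"ay": 0,"az": 0,"jaw": 1}])

```text
clock: 4.78
ee_pos: [0.5952, 0.0053, 0.0718]
tcp_rot: [0.0, 0.051, 0.999, 0.0]
force: [0.4, 1.9, -1.2]
width: -0.001
```

```bash
python3 -c "
from h import *
fit(1.2,1.4,'d')"
```

```text
n 1008 gusset,flap [1.334 1.548] U [-0.0805  0.0782] T [0.0173 0.057 ] res 0.0018
tcp [-0.0862 -0.0006  0.0713] [-0.51  0.24  1.  ] 4.875
```

View pics/d_scene.png

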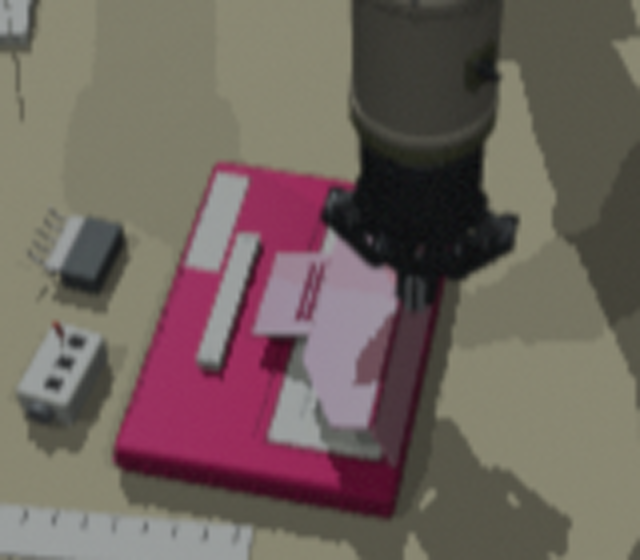

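The tongue edge at (265,300) hangs square in front of the lip at (230,300). I'll keep pushing forward and down.

Emit:
carry_out(moves=[{"tx": -0.0004,"ty": -0.004,"tz": -0.001,"ax": 0,"ay": 0,"az": 0,"jaw": 1},{"tx": -0.001,"ty": -0.008,"tz": -0.002,"ax": 0,"ay": 0,"az": 0,"jaw": 1},{"tx": -0.0012,"ty": -0.012,"tz": -0.004,"ax": 0,"ay": 0,"az": 0,"jaw": 1},{"tx": -0.0016,"ty": -0.016,"tz": -0.006,"ax": 0,"ay": 0,"az": 0,"jaw": 1},{"tx": -0.002,"ty": -0.02,"tz": -0.009,"ax": 0,"ay": 0,"az": 0,"jaw": 1}])

```text
clock: 5.5
ee_pos: [0.5931, -0.0139, 0.0622]
tcp_rot: [0.0, 0.05, 0.999, 0.0]
force: [-0.3, 4.8, 0.7]
width: 0.002
```

```bash
python3 -c "
from h import *
fit(.9,1.3,'e')"
```

```text
n 1380 gusset,flap [0.797 1.107] U [-0.0595  0.0667] T [0.0357 0.0362] res 0.0016
tcp [-0.0664 -0.0008  0.062 ] [-0.28  0.14 -0.52] 5.6
```

View pics/e_scene.png

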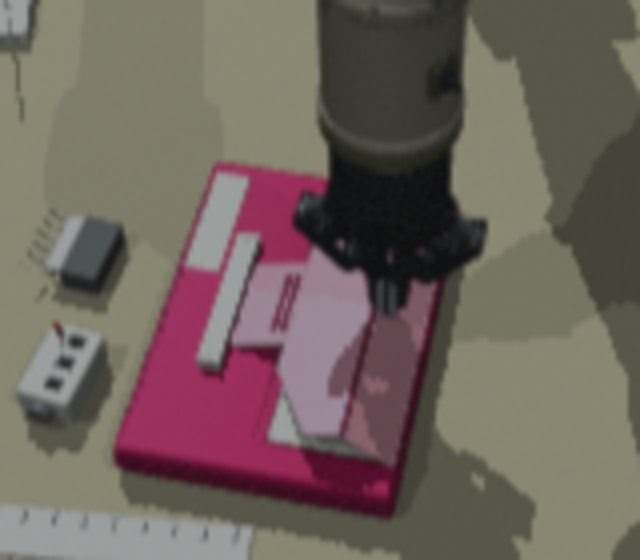

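```bash
cat >> h.py <<'E'
def prof(x0=-.09,x1=.07):
    "height profile along the centreline beside the finger, camera scene+top"
    q=[];
    for n in("top","scene"): q.append(case(cloud(get_image(n))).reshape(-1,3))
    q=np.vstack(q);q=q[(abs(q[:,1])<.03)&(q[:,2]>.02)&(q[:,2]<.09)]
    for x in np.arange(x0,x1,.006):
        s=q[abs(q[:,0]-x)<.003,2];print(round(x,3),len(s),np.percentile(s,[20,50,80]).round(4) if len(s) else"")
E
python3 -c "
from h import *
prof(-.02)"
```

```text
-0.02 54 [0.0516 0.0527 0.0547]
-0.014 59 [0.0498 0.0516 0.0532]
-0.008 59 [0.0475 0.049  0.0516]
-0.002 73 [0.0463 0.048  0.05  ]
0.004 74 [0.044  0.0459 0.049 ]
0.01 71 [0.0428 0.0442 0.0459]
0.016 74 [0.0404 0.0424 0.0443]
0.022 71 [0.0384 0.0401 0.0425]
0.028 73 [0.0373 0.0387 0.0404]
0.034 71 [0.0355 0.0371 0.0385]
0.04 92 [0.0335 0.0404 0.0431]
0.046 76 [0.0409 0.0429 0.0445]
0.052 69 [0.0408 0.0432 0.0446]
0.058 61 [0.0319 0.0331 0.0349]
0.064 73 [0.0312 0.0328 0.0347]
0.07 74 [0.031  0.0328 0.0345]
```

The tongue edge now rests on the case just before the mouth: its top is 37 mm up, against 39 mm for the lip's underside. I'll press the crease down along its arc.

Emit:
carry_out(moves=[{"tx": -0.0002,"ty": -0.002,"tz": -0.002,"ax": 0,"ay": 0,"az": 0,"jaw": 1},{"tx": -0.0004,"ty": -0.004,"tz": -0.004,"ax": 0,"ay": 0,"az": 0,"jaw": 1},{"tx": -0.0006,"ty": -0.006,"tz": -0.0065,"ax": 0,"ay": 0,"az": 0,"jaw": 1},{"tx": -0.0008,"ty": -0.0075,"tz": -0.009,"ax": 0,"ay": 0,"az": 0,"jaw": 1},{"tx": -0.001,"ty": -0.0085,"tz": -0.011,"ax": 0,"ay": 0,"az": 0,"jaw": 1}])

```text
clock: 6.32
ee_pos: [0.5922, -0.0224, 0.0511]
tcp_rot: [0.0, 0.051, 0.999, 0.0]
force: [0.3, 2.5, 0.7]
width: -0.0
```

```bash
python3 -c "
from h import *
fit(.5,.7,'f');prof(-.02)"
```

```text
n 968 gusset,flap [0.463 0.648] U [-0.0507  0.0546] T [0.0476 0.0362] res 0.0016
tcp [-0.0584 -0.0008  0.0511] [0.05 0.07 0.7 ] 6.425
-0.02 36 [0.0459 0.0467 0.0475]
-0.014 39 [0.0437 0.0452 0.0464]
-0.008 58 [0.0433 0.0453 0.0464]
-0.002 59 [0.0424 0.0441 0.0459]
0.004 67 [0.0408 0.0424 0.0447]
0.01 76 [0.0404 0.0426 0.0444]
0.016 74 [0.0395 0.0411 0.043 ]
0.022 72 [0.0385 0.0398 0.042 ]
0.028 75 [0.0373 0.0389 0.0403]
0.034 75 [0.0363 0.0376 0.0398]
0.04 88 [0.0382 0.0414 0.0443]
0.046 76 [0.041  0.0431 0.0447]
0.052 71 [0.0405 0.0425 0.0446]
0.058 60 [0.0314 0.0325 0.0347]
0.064 77 [0.0312 0.0324 0.0337]
0.07 73 [0.0309 0.0326 0.0345]
```

The tongue is under the lip. I'll press on down to flat.

Emit:
carry_out(moves=[{"tx": -0.0002,"ty": -0.002,"tz": -0.003,"ax": 0,"ay": 0,"az": 0,"jaw": 1},{"tx": -0.0003,"ty": -0.003,"tz": -0.006,"ax": 0,"ay": 0,"az": 0,"jaw": 1},{"tx": -0.0004,"ty": -0.004,"tz": -0.009,"ax": 0,"ay": 0,"az": 0,"jaw": 1},{"tx": -0.0005,"ty": -0.005,"tz": -0.012,"ax": 0,"ay": 0,"az": 0,"jaw": 1},{"tx": -0.0005,"ty": -0.005,"tz": -0.0145,"ax": 0,"ay": 0,"az": 0,"jaw": 1}])

```text
clock: 7.15
ee_pos: [0.5917, -0.0276, 0.0366]
tcp_rot: [0.0, 0.051, 0.999, -0.0]
force: [0.1, 0.5, 2.5]
width: -0.003
```

Emit:
carry_out(moves=[{"tx": 0,"ty": -0.002,"tz": -0.001,"ax": 0,"ay": 0,"az": 0,"jaw": 1},{"tx": 0,"ty": -0.002,"tz": -0.002,"ax": 0,"ay": 0,"az": 0,"jaw": 1},{"tx": 0,"ty": -0.002,"tz": -0.002,"ax": 0,"ay": 0,"az": 0,"jaw": 1}])

```text
clock: 7.52
ee_pos: [0.5917, -0.0279, 0.0359]
tcp_rot: [0.0, 0.05, 0.999, 0.001]
force: [-4.9, 5.3, 14.2]
width: -0.001
```

```bash
python3 -c "
from h import *
fit(.1,.1,'g');prof(-.09)"
```

```text
n 98 gusset,flap [ 0.232 -0.892] U [-0.0472  0.0449] T [-0.004  0.135] res 0.0415
tcp [-0.0534 -0.0006  0.0359] [-4.21  5.71 12.62] 7.625
-0.09 37 [0.035  0.0363 0.0379]
-0.084 45 [0.0353 0.0366 0.0394]
-0.078 34 [0.0345 0.0361 0.0375]
-0.072 43 [0.0354 0.0371 0.0792]
-0.066 44 [0.0368 0.0391 0.0626]
-0.06 41 [0.0369 0.0483 0.0727]
-0.054 49 [0.037  0.0581 0.0752]
-0.048 32 [0.036  0.0508 0.0811]
-0.042 30 [0.0344 0.0372 0.0616]
-0.036 31 [0.035  0.0363 0.0383]
-0.03 37 [0.0345 0.0357 0.0375]
-0.024 34 [0.0354 0.0366 0.0384]
-0.018 31 [0.0346 0.0363 0.0375]
-0.012 35 [0.0349 0.0362 0.0372]
-0.006 44 [0.0344 0.0357 0.0377]
0.0 63 [0.0345 0.0361 0.0375]
0.006 62 [0.0346 0.0363 0.0374]
0.012 70 [0.0356 0.037  0.0384]
0.018 77 [0.0341 0.0361 0.038 ]
0.024 79 [0.0345 0.0362 0.0386]
0.03 73 [0.0338 0.0356 0.0373]
0.036 87 [0.0343 0.0364 0.0384]
0.042 75 [0.0402 0.0425 0.0446]
0.048 75 [0.041  0.0423 0.0438]
0.054 55 [0.0404 0.0424 0.0438]
0.06 76 [0.0313 0.0329 0.0348]
0.066 79 [0.0312 0.0336 0.0355]
```

Emit:
carry_out(moves=[{"tx": 0,"ty": 0.002,"tz": 0.004,"ax": 0,"ay": 0,"az": 0,"jaw": 1},{"tx": 0,"ty": 0.002,"tz": 0.03,"ax": 0,"ay": 0,"az": 0,"jaw": 1},{"tx": 0,"ty": 0.04,"tz": 0.08,"ax": 0,"ay": 0,"az": 0,"jaw": 1},{"tx": 0,"ty": 0.09,"tz": 0.13,"ax": 0,"ay": 0,"az": 0,"jaw": 1},{"tx": 0,"ty": 0.15,"tz": 0.15,"ax": 0,"ay": 0,"az": 0,"jaw": 1}])

```text
clock: 8.35
ee_pos: [0.5928, 0.1117, 0.1846]
tcp_rot: [0.002, 0.053, 0.999, -0.0]
force: [1.6, 0.8, 0.2]
width: 0.003
```

Run:
```python
from h import *
d=get_image("scene");save(d,"end.png",(200,150,380,290),4)
prof(-.096)
W=cloud(get_image("top"))
reg=np.zeros(W.shape[:2],bool);reg[130:240,265:365]=1
m=reg&(abs(W[...,2]-.034)<.006)
n,l,st,c=cv2.connectedComponentsWithStats(m.astype(np.uint8));k=1+np.argmax(st[1:,4])
print(cv2.minAreaRect((W[l==k][:,:2]*1000).astype(np.float32)),read_state()["force"])
q=case(W).reshape(-1,3)
for y in(-.1,-.05,.05,.1):
    for x in(-.08,-.045,-.02):
        s=q[(abs(q[:,0]-x)<.006)&(abs(q[:,1]-y)<.006)];print(x,y,np.median(s[:,2]).round(4))
```

```text
-0.096 49 [0.0279 0.035  0.0376]
-0.09 79 [0.0352 0.0366 0.0386]
-0.084 74 [0.0345 0.0367 0.0385]
-0.078 78 [0.035  0.0366 0.038 ]
-0.072 76 [0.035  0.0367 0.0383]
-0.066 76 [0.0347 0.0365 0.0388]
-0.06 78 [0.035  0.0372 0.0387]
-0.054 74 [0.0351 0.037  0.0383]
-0.048 76 [0.0351 0.0369 0.0389]
-0.042 75 [0.0346 0.0367 0.0385]
-0.036 77 [0.0347 0.0365 0.0381]
-0.03 78 [0.0344 0.0363 0.0383]
-0.024 73 [0.0357 0.0371 0.0387]
-0.018 75 [0.0347 0.0358 0.0373]
-0.012 77 [0.0346 0.0364 0.0383]
-0.006 79 [0.0345 0.0364 0.0379]
0.0 75 [0.0348 0.0366 0.0381]
0.006 72 [0.0348 0.0363 0.0382]
0.012 79 [0.0348 0.0362 0.0382]
0.018 79 [0.0351 0.0366 0.0379]
0.024 75 [0.0354 0.0365 0.0384]
0.03 74 [0.0346 0.0366 0.0379]
0.036 81 [0.0347 0.0365 0.039 ]
0.042 81 [0.0398 0.0425 0.0441]
0.048 75 [0.0408 0.0424 0.0441]
0.054 56 [0.0402 0.0428 0.0449]
0.06 76 [0.0312 0.0329 0.0352]
0.066 72 [0.0311 0.033  0.0342]
((586.557373046875, -80.87210083007812), (188.98414611816406, 259.678466796875), 84.16956329345703) [ 0.02216886 -0.60417006 -0.57359361]
-0.08 -0.1 0.0371
-0.045 -0.1 0.0366
-0.02 -0.1 0.0373
-0.08 -0.05 0.0353
-0.045 -0.05 0.0359
-0.02 -0.05 0.036
-0.08 0.05 0.0362
-0.045 0.05 0.0377
-0.02 0.05 0.0373
-0.08 0.1 0.036
-0.045 0.1 0.0369
-0.02 0.1 0.0377
```

View pics/end.png

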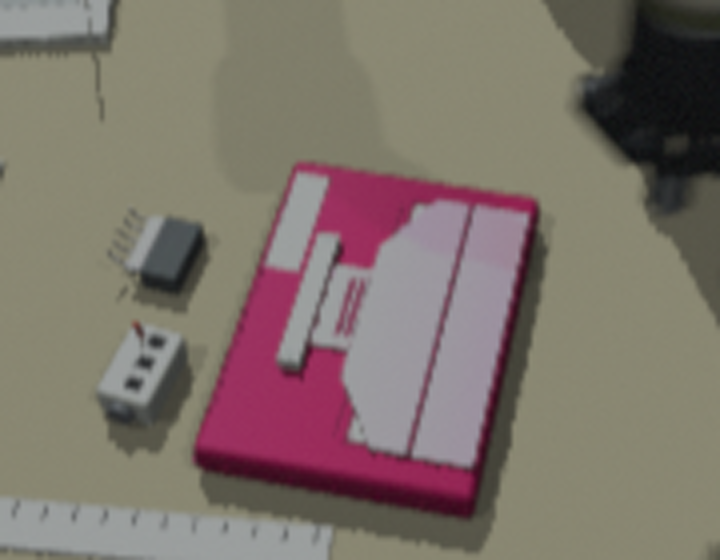

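The picture shows the flap flat, with the tongue entering under the lip at about (320,305). The case, counter and weight are where they were. I'm handing in.

```bash
python3 -c "
from h import *
print(job_done())"
```

```text
the job is handed in; nothing more can be done
None
```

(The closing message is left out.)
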